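# Draw the slide box out of the bench rack

### The job

The low white slide box sits in one bay of the grey bench rack, between taller boxes, too snug to be gripped where it is. Press lightly on its lid and draw it forward along the shelf until a good third of its length stands out in front of the dividers, without letting it tip off; then take it by its sides and lay it down in the free near half of the steel tray, flat and lid up. Do not press hard, drop or tip it, and leave the other boxes and the case where they are.

Things in the scene. Friction and masses are not known exactly. Their poses are not given: they have to be found in the camera images.
- slidebox_center (a point): the low white plastic slide box, paper label on its lid: 98 long (its x, along the bay, -x end in front) x 62 wide x 34 high; this point is its centre, half-way up. Loose, 100 to 220 g, evenly filled; lies on the rack's shelf, 3 mm of play at each side, lid level with the divider tops. It follows a fingertip pressed on with 10 to 15 N, slips under less; 80 N, even for an instant, is too hard
- rack: grey steel bench rack, fixed. Origin: centre of its underside; -x out of the bays' open front, z up. Flat shelf 127 deep and 292 long (y), its top 55 above the bench. Five upright dividers, 4 thick, at y = -144, -72, 0, 72, 144, from x = -40 back to the rear wall's inner face at x = +62; they and the wall stand 34 above the shelf. Four bays, 68 wide, open above and in front
- shelf_edge (a point): middle of the shelf's front edge, at its top, 65 in front of the rack's origin and 55 above the bench (same axes as the rack). The shelf's foremost 25 is a bare sill in front of the dividers; the edge is turned down 20, the space below and in front is free. A box whose centre passes this edge tips off
- tray: the stainless tray, fixed to the bench, 260 (x) x 180 (y) x 22 high, walls 3, floor 3 thick. Origin at the centre of its underside. Its near half (-x) is free, the black case lies in its far half
- case: bystander: flat black plastic case, 60 (x) x 88 (y) x 16 high, lying in the tray's far half; origin at the centre of its underside
- tipbox_a: bystander: box of pipette tips, frosted base and clear lid, 88 (x) x 62 (y) x 48 high, in another bay; origin at the centre of its underside
- tipbox_b: bystander: a second box of pipette tips like the first, in another bay
- carton: bystander: brown carton, 88 (x) x 62 (y) x 50 high, in another bay; origin at the centre of its underside
There are look-alikes about, which are no part of the job. Leave any green, orange or yellow look-alike of the part that bears slidebox_center alone.

How it is judged (in metres and radians):
On the way:
1. the slide box has been drawn forward along the shelf, still lying flat on it: its front end stands at least 28 mm in front of the dividers (x of slidebox_center in the frame of rack between -0.066 and -0.019 m and z of slidebox_center in the frame of rack below 0.076 m and angle between slidebox_center's own z axis and vertical below 0.06 rad and contact force between slidebox and rack above 0.2 N), for 0.2 s.
At the end, for the whole second after the job is handed in: the slide box lies at rest on the floor of the tray's near half (its centre no more than 20 mm past the tray's middle), lid up and flat to within 0.08 rad, let go (x of slidebox_center in the frame of tray between -0.1 and 0.02 m and y of slidebox_center in the frame of tray between -0.065 and 0.065 m and z of slidebox_center in the frame of tray below 0.024 m and angle between slidebox_center's own z axis and vertical below 0.08 rad and linear speed of slidebox below 0.02 m/s); the robot touches nothing.
It fails at once if the slide box is pressed onto the rack with more than 80 N (contact force between slidebox and rack above 80 N).
It fails at once if the slide box tips by more than 0.4 rad (angle between slidebox_center's own z axis and vertical above 0.4 rad).
It fails at once if the slide box is dropped: it moves faster than 0.5 m/s while the fingers do not hold it (linear speed of slidebox above 0.5 m/s and contact force between the fingers and slidebox below 0.5 N).
It fails at once if a neighbouring box or the case is shifted by more than 15 mm (distance of any of tipbox_a, tipbox_b, carton, case from where it was at the start of the episode above 0.015 m).
It also fails if it takes over 64 s, if anything falls off the work surface, if the arm or the gripper's body presses on something with over 40 N, if the wrist force passes 120 N, or if a joint passes its speed limit or range.

### The arm

A 7-joint arm with a two-finger parallel gripper is mounted at the origin on the work surface. World frame = base frame: x ahead of the robot, y to its left, z up, the work surface at z = 0. Lengths are in m, angles in degrees, forces in N, time in s.
With the tool pointing down it reaches from about 0.425 to 0.875 m from the base axis. Payload 4.7 kg.
Tool frame: the origin (TCP) lies midway between the tips of the shut fingers; the grasp point (between the pads) lies 19 mm behind it; y points along the fingers, x is the direction in which the jaws open and shut, and the axes are right-handed (so a half turn about y gives the same grasp; the last joint's range is limited). The gripper opens to 87 mm and grips with 3 to 60 N. Pads are 19 mm wide; open, the fingers measure 117 mm over their backs; the gripper's body (75 mm by 190 mm) begins 51 mm behind the grasp point.
Start: joints at [69.391, 18.392, -4.016, 83.108, 1.295, 78.541, -3.26], TCP at [0.237, -0.605, 0.223] pointing down, gripper open.
Joint ranges: [-163.93, 163.93], [-17.29, 119.83], [-79.2, 71.16], [3.27, 140.29], [-89.18, 269.18], [5.43, 117.66], [-154.24, 154.24]. Speed limits (degrees/s): [147.25, 147.25, 180, 180, 180, 180, 180].

### API

Orientations are given as [roll, pitch, yaw] about the fixed x, y, z axes, in that order (R = Rz(yaw) Ry(pitch) Rx(roll)).
In Python, from cell import env gives the robot as it stands.
- The arm moves only by the tool carry_out, never from a script. Its argument "targets" is a list of rows, each a list of 2 entries, a list of its own where there are three numbers: the shift along the tool's x, y, z in mm, then the turn, a rotation vector about the tool's x, y, z in degrees. A call has 1 to 12 rows; each row shifts and turns the commanded pose from where the row before left it, along the tool's axes as they then stand; what a row does not reach is not made up. A row lasts 1/10 s, in which the tool goes at most 50 mm and 8.59 degrees, less where a joint would pass 70% of its speed; a pose out of reach is approached as far as the arm can. A call with a gripper value outside its range is refused whole. "jaw" is the opening, from 0 (shut) to 1 (fully open), set as the call begins (left out, the last holds). The fingers move at their own pace and stop on an object; "squeeze" is the grip in N (left out, the last holds). Time passes only in rows, so rows that do not move let the fingers close. It gives the time, the measured TCP pose, the force and the opening at its end, in the units of the state.
- env.get_obs(): the state, without advancing time (a new reading comes with each control period).
- env.read_camera(name): name is "scene" or "side" or "wrist"; returns the picture (384x512x3 uint8, red, green, blue); there is no depth.
- env.get_calibration(name): a dict with "fx", "fy", "cx", "cy" (pixels), "R" (3x3) and "t" (3): a world point X has camera coordinates R X + t; the wrist camera has in their place "hand_eye" (4x4, takes a point from camera to tool coordinates, whose origin is the TCP and whose axes are the tool frame's). Camera axes: x right, y down, z forward; pixel columns grow to the right and rows downward; lengths in m; the calibration is good to about 2 mm. A picture is of the moment at which its call begins: read the wrist's pose just before it. get_calibration takes no time and is no camera call.
- env.sign_off(): hands the job in, once; it reports no verdict.
Trained networks look in the newest picture that a camera, given by its name, has taken for a name from the list of things; names that differ only in an ending like _2 or _b are one class to them, and where a whole thing is asked for, a point or a joint stands for the part that bears it (a point fixed in the world has none). Each returns a list of dicts, best first, with "p" (0 to 1); they miss things now and then, are a little off and sometimes report something else, mostly with a low value. They report only what shows in the picture. A call takes as long as a camera call. They do not tell look-alikes from the thing itself.
- env.outline_of(camera, label): "mask" (384x512 bool, what is visible of it) and "xy" ([column, row] in pixels, amid what is visible of it).
The state is a dict: "time_s": time; "qpos": joint angles; "joint_velocities": joint speeds; "effort": joint torques, N m; "tool_pos": TCP position; "tool_rot": TCP orientation; "force": force on the tool from outside, world axes, zero at the start; "wrist_torque": the same for the moment, N m; "grip_width": finger opening in m.
Only numpy, scipy, OpenCV 4.12 (cv2) and the standard library are available. Lean on these libraries where they do the work, as an engineer would, in place of code of your own. Each camera call takes 0.05 s, during which the arm holds its last target.

## Working session

There is one attempt and no reset: what is moved stays moved. The work goes in short steps, Python scripts to look and compute and a tool call to move; the robot and the scene stay as the last step left them, time stands still between calls to the robot, and variables do not carry over. Pictures are saved under pics/ and viewed, and the job is handed in when it is done.

Besides the shell and the picture viewer there is one more tool, called after "Call:" as a command line: name --argument value ..., lists and objects as JSON in quotes. carry_out: Moves the arm, as the interface text tells. Its arguments: {"type":"object","properties":{"targets":{"type":"array","items":{"type":"array"}},"jaw":{"type":"number"},"squeeze":{"type":"number"}},"required":["targets"]}

```bash
ls; mkdir -p pics; python3 - <<'E'
from cell import env
import cv2
o=env.get_obs(); print({k:o[k] for k in("time_s","tool_pos","tool_rot","force","grip_width")})
ims=[]
for c in("scene","side","wrist"):
    im=env.read_camera(c); cv2.imwrite(f"pics/{c}0.png",im[:,:,::-1]); print(c,env.get_calibration(c))
    for l in("slidebox_center","rack","tray","case","tipbox_a","carton"):
        for d in env.outline_of(c,l): print(c,l,round(d["p"],2),d["xy"],d["mask"].sum())
E
```

```text
pics
{'time_s': 0.0, 'tool_pos': array([ 0.23707693, -0.60461061,  0.22145232]), 'tool_rot': array([-90.0071462 ,   0.1107975 , -68.57993282]), 'force': array([ 0.62774859,  0.50915621, -0.40687045]), 'grip_width': 0.0868941261878348}
scene {'fx': 495.08904939913106, 'fy': 495.08904939913106, 'cx': 254.81830563293516, 'cy': 193.79440867377642, 'R': array([[ 0.70737495,  0.70683679,  0.00156087],
       [ 0.53939645, -0.53837737, -0.64745755],
       [-0.45680648,  0.45883718, -0.76209992]]), 't': array([-0.36921355, -0.22075049,  1.6728055 ])}
scene slidebox_center 0.85 [304.6, 116.9] 488
scene slidebox_center 0.83 [374.6, 164.2] 679
scene slidebox_center 0.83 [282.6, 154.1] 626
scene slidebox_center 0.69 [288.8, 208.6] 687
scene rack 0.88 [309.9, 210.5] 2203
scene tray 0.83 [170.8, 273.5] 5993
scene tray 0.21 [306.2, 193.5] 732
scene case 0.61 [177.8, 301.3] 886
scene tipbox_a 0.97 [325.1, 179.5] 637
scene tipbox_a 0.72 [306.7, 193.1] 663
scene carton 0.93 [336.6, 164.3] 670
scene carton 0.25 [322.5, 182.2] 641
side {'fx': 414.8022215254954, 'fy': 414.8022215254954, 'cx': 250.862897
[... 359 characters left out ...]
, 175.7] 498
side slidebox_center 0.69 [199.3, 323.1] 1128
side tray 0.55 [322.0, 161.6] 2613
side case 0.64 [307.6, 143.0] 273
side tipbox_a 0.6 [196.5, 199.9] 656
side tipbox_a 0.59 [215.0, 185.5] 670
side carton 0.67 [181.9, 214.0] 831
wrist {'fx': 313.0128810474801, 'fy': 313.0128810474801, 'cx': 253.97698297709042, 'cy': 191.5404790444855, 'hand_eye': array([[ 9.99999459e-01,  9.11990475e-04, -5.00989582e-04,
         4.94087039e-04],
       [ 7.21441365e-04, -2.60725620e-01,  9.65412674e-01,
        -1.60932539e-01],
       [ 7.49826344e-04, -9.65412513e-01, -2.60726137e-01,
         7.10241594e-02],
       [ 0.00000000e+00,  0.00000000e+00,  0.00000000e+00,
         1.00000000e+00]])}
```

View pics/scene0.png

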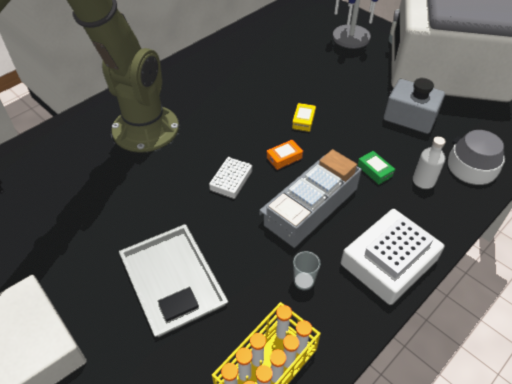

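View pics/side0.png

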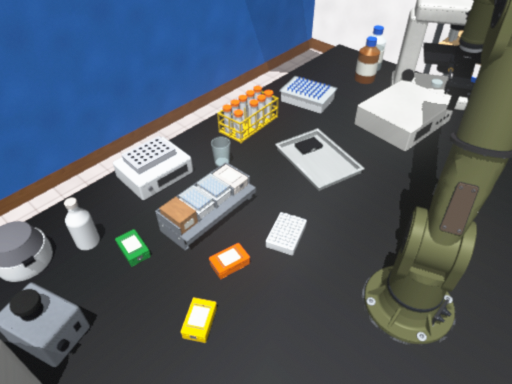

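View pics/wrist0.png

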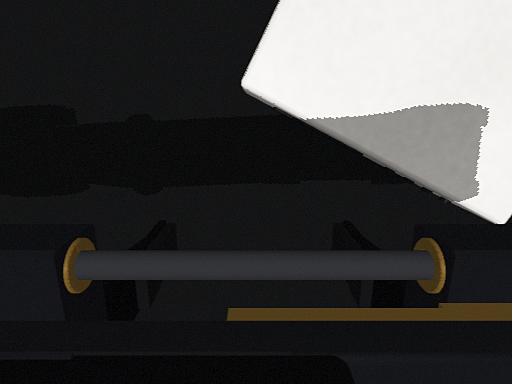

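```bash
python3 - <<'E'
import cv2
a=cv2.imread("pics/scene0.png")[140:260,240:380]; cv2.imwrite("pics/sc_z.png",cv2.resize(a,None,fx=5,fy=5,interpolation=cv2.INTER_CUBIC))
a=cv2.imread("pics/side0.png")[150:250,145:265]; cv2.imwrite("pics/si_z.png",cv2.resize(a,None,fx=6,fy=6,interpolation=cv2.INTER_CUBIC))
E
```

```text
(no output)
```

View pics/sc_z.png

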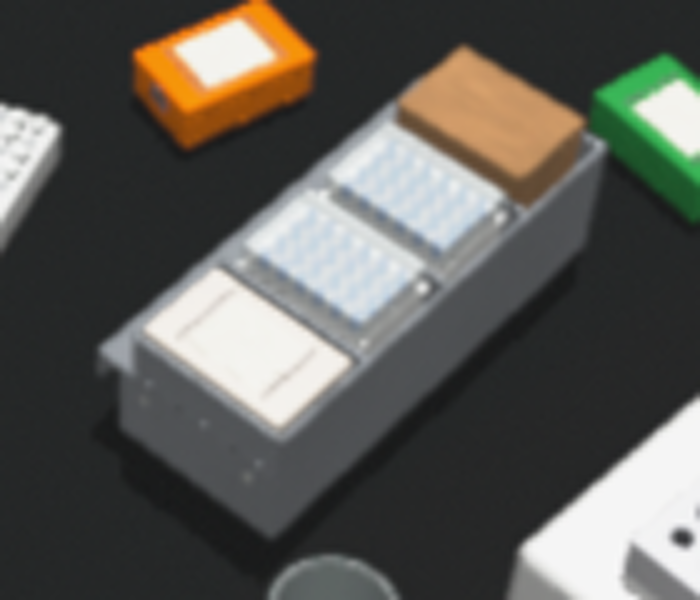

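View pics/si_z.png

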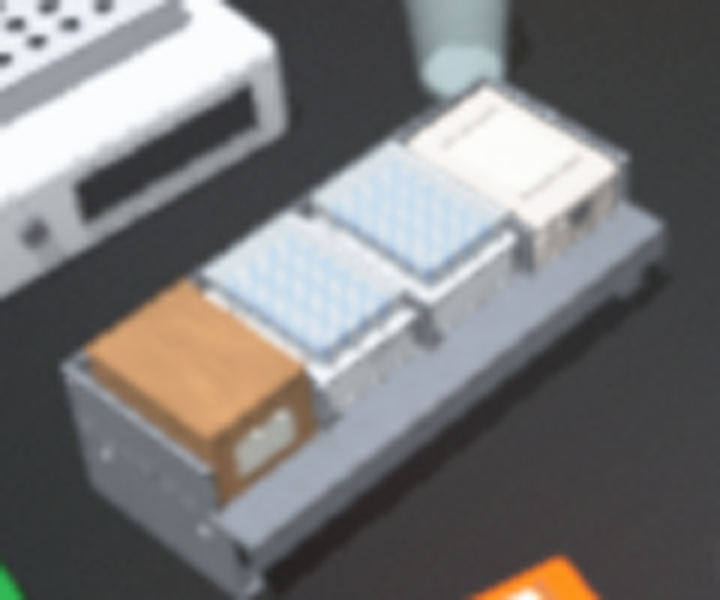

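```bash
cat > h.py <<'E'
import numpy as np
from scipy.optimize import least_squares
from scipy.spatial.transform import Rotation as Ro
from cell import env
C={c:env.get_calibration(c) for c in("scene","side","wrist")}
def proj(c,X):
    k=C[c];P=np.atleast_2d(X)@k["R"].T+k["t"];return np.c_[k["fx"]*P[:,0]/P[:,2]+k["cx"],k["fy"]*P[:,1]/P[:,2]+k["cy"]]
def wproj(X,p,r):
    k=C["wrist"];R=Ro.from_euler("xyz",r,degrees=True).as_matrix();T=(np.atleast_2d(X)-p)@R
    H=k["hand_eye"];P=(T-H[:3,3])@H[:3,:3]
    return np.c_[k["fx"]*P[:,0]/P[:,2]+k["cx"],k["fy"]*P[:,1]/P[:,2]+k["cy"]]
def W(q,L):
    x,y,a=q[:3];L=np.atleast_2d(L)/1000.;c,s=np.cos(a),np.sin(a)
    return np.c_[x+c*L[:,0]-s*L[:,1],y+s*L[:,0]+c*L[:,1],L[:,2]]
def fit(obs,q0):
    f=lambda q:np.concatenate([(proj(c,W(q,L))-np.array(p)).ravel() for c,L,p in obs])
    r=least_squares(f,q0,loss="soft_l1");return r.x,f(r.x).reshape(-1,2)
E
python3 - <<'E'
from h import *
s=lambda u,v:[145+u/6-.4,150+v/6-.4]
c=lambda u,v:[240+u/5-.4,140+v/5-.4]
obs=[("side",[-65,-146,55],s(663,228)),("side",[-65,146,55],s(255,550)),("side",[-40,146,89],s(215,497)),("side",[65,146,89],s(68,367)),("side",[65,-146,89],s(487,80)),("side",[-40,-146,89],s(628,155)),
("scene",[-65,-146,55],c(97,350)),("scene",[65,-146,89],c(280,440)),("scene",[65,146,89],c(607,142)),("scene",[-40,-146,89],c(135,340)),("scene",[65,-146,0],c(272,540))]
best=min((fit(obs,[.6,-.1,a]) for a in np.arange(-3,3.1,.75)),key=lambda t:abs(t[1]).sum())
q=best[0];print("rack",q,np.degrees(q[2]));print(best[1].round(1))
for cam,pts in(("scene",[c(143,328),c(218,268),c(355,355),c(282,428)]),("side",[s(535,232),s(410,140),s(487,85),s(625,160)])):
    o=[(cam,L,p) for L,p in zip([[-49,-31,89],[-49,31,89],[49,31,89],[49,-31,89]],pts if cam=="scene" else [pts[3],pts[0],pts[1],pts[2]][0:0] or [pts[3],pts[0],pts[1],pts[2]])]
    b,r=fit(o,W(q,[0,-108,0])[0][:2].tolist()+[q[2]]);print(cam,"box",b,np.degrees(b[2]));print(r.round(1))
    d=b[:2]-q[:2];cc,ss=np.cos(q[2]),np.sin(q[2]);print("in rack",cc*d[0]+ss*d[1],-ss*d[0]+cc*d[1])
T=[[-130,90,22],[-130,-90,22],[130,-90,22],[130,90,22]]
sc=[[185,227],[120,255],[156,333],[227,298]];si=[[363,167],[320,187],[276,152],[317,131]]
for perm in ([0,1,2,3],[1,0,3,2]):
  for sp in range(4):
    for rev in(1,-1):
      p2=np.roll(np.array(si)[::rev],sp,0)
      o=[("scene",T[i],sc[k]) for k,i in enumerate(perm)]+[("side",T[i],list(p2[k])) for k,i in enumerate(perm)]
      for a in (0,1.5,3,-1.5):
        b,r=fit(o,[.5,-.5,a])
        if abs(r).mean()<3: print("tray",b,np.degrees(b[2]),abs(r).mean(),r.round(1).tolist(),sp,rev,perm)
print(np.array(env.get_obs()["tool_pos"]))
E
```

```text
rack [0.60731152 0.13950999 0.03958135] 2.267844408257292
[[ 0.6 -0.4]
 [ 0.3  0.5]
 [-0.6 -3.1]
 [-0.4  0.7]
 [-0.3 -1. ]
 [ 0.3  0.4]
 [ 0.2  0.1]
 [ 0.5  0.4]
 [-0.5  0.3]
 [-0.4 -0.9]
 [-0.  -0.3]]
scene box [0.62111898 0.03242057 0.04437145] 2.542296759108018
[[-0.1  0.2]
 [-0.3 -0.6]
 [ 0.2  0.7]
 [ 0.1 -0.2]]
in rack 0.009559005847124963 -0.10755191920603156
side box [0.62050986 0.03091125 0.01443028] 0.8267943324657376
[[-0.5  0.9]
 [ 0.6 -1. ]
 [-0.6  0.2]
 [ 0.5 -0.1]]
in rack 0.008890632178897151 -0.10903595961078026
tray [ 0.52093418 -0.30417584 -0.26851045] -15.384515637610413 1.5131164249847675 [[-2.5, -1.0], [0.7, -2.3], [2.2, -0.4], [-1.5, 0.9], [0.5, -1.0], [-0.8, 0.1], [-1.1, -1.4], [0.7, -7.0]] 2 -1 [0, 1, 2, 3]
tray [ 0.52093418 -0.30417584 -0.2685105 ] -15.3845185599564 1.5131165153806787 [[-2.5, -1.0], [0.7, -2.3], [2.2, -0.4], [-1.5, 0.9], [0.5, -1.0], [-0.8, 0.1], [-1.1, -1.4], [0.7, -7.0]] 2 -1 [0, 1, 2, 3]
tray [ 0.52093418 -0.30417584 -0.26851045] -15.384515357910782 1.513116416138626 [[-2.5, -1.0], [0.7, -2.3], [2.2, -0.4], [-1.5, 0.9], [0.5, -1.0], [-0.8, 0.1], [-1.1, -1.4], [0.7, -7.0]] 2 -1 [0, 1, 2, 3]
[ 0.23733882 -0.60511969  0.22257602]
```

Call:
carry_out --targets '[[[0,0,0],[0,6.4,0]],[[0,0,0],[0,6.4,0]],[[0,0,0],[0,6.4,0]],[[-38.8,2.5,25.5],[0,0,0]],[[-38.8,2.5,25.5],[0,0,0]],[[-38.8,2.5,25.5],[0,0,0]],[[-38.8,2.5,25.5],[0,0,0]],[[-38.8,2.5,25.5],[0,0,0]],[[-38.8,2.5,25.5],[0,0,0]],[[-38.8,2.5,25.5],[0,0,0]],[[-38.8,2.5,25.5],[0,0,0]],[[-38.8,2.5,25.5],[0,0,0]]]' --jaw 0

```text
time_s: 2.25
tool_pos: [0.4539, -0.2457, 0.2003]
tool_rot: [-90.0, -0.1, -87.8]
force: [1.7, -0.7, 0.4]
grip_width: 0.0027
```

Call:
carry_out --targets '[[[-38.7,2.5,25.4],[0,0,0]],[[-38.7,2.5,25.4],[0,0,0]],[[-38.7,2.5,25.4],[0,0,0]],[[-38.7,2.5,25.4],[0,0,0]],[[-38.7,2.5,25.4],[0,0,0]],[[-38.7,2.5,25.4],[0,0,0]],[[-38.7,2.5,25.4],[0,0,0]],[[0,0,0],[0,0,0]],[[0,0,0],[0,0,0]]]'

```text
time_s: 3.15
tool_pos: [0.6203, 0.0318, 0.1821]
tool_rot: [-90.0, 0.0, -87.6]
force: [0.9, -0.6, 0.2]
grip_width: 0.0006
```

```bash
cat > look.py <<'E'
from h import *
import cv2,sys
q=[0.60731,0.13951,0.03958]
n=sys.argv[1]; bx=float(sys.argv[2])
o=env.get_obs();p,r=o["tool_pos"],o["tool_rot"];print(o["time_s"],p,r,o["force"],o["grip_width"])
im=env.read_camera("wrist")[:,:,::-1].copy()
big=cv2.resize(im,(768,576))
def poly(L,col):
    u=wproj(W(q,L),p,r)*1.5; print(u.round(0).tolist())
    cv2.polylines(big,[u.astype(np.int32)],True,col,1)
raw=big.copy()
poly([[bx-49,-139,89],[bx-49,-77,89],[bx+49,-77,89],[bx+49,-139,89]],(0,0,255))
poly([[-40,-146,89],[-40,-142,89],[62,-142,89],[62,-146,89]],(0,255,0))
poly([[-65,-146,55],[-65,146,55]],(255,0,255))
cv2.imwrite(f"pics/{n}.png",big); cv2.imwrite(f"pics/{n}_raw.png",raw)
E
python3 look.py w1 9
```

```text
3.15 [0.62033094 0.03181626 0.18209634] [-9.00460875e+01  2.35375346e-02 -8.76063333e+01] [ 0.88487902 -0.59350744  0.17620788] 0.000638734766699549
[[433.0, 371.0], [327.0, 371.0], [322.0, 203.0], [438.0, 203.0]]
[[444.0, 371.0], [438.0, 371.0], [444.0, 195.0], [452.0, 195.0]]
[[436.0, 384.0], [3.0, 382.0]]
```

View pics/w1.png

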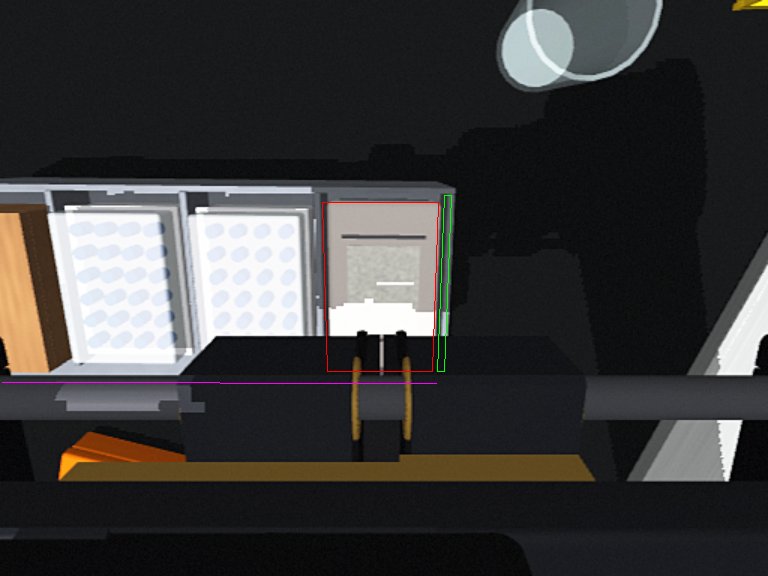

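Call:
carry_out --targets '[[[0,30,0],[0,0,0]],[[0,30,0],[0,0,0]],[[0,20,0],[0,0,0]],[[0,4,0],[0,0,0]],[[0,0,0],[0,0,0]],[[0,0,0],[0,0,0]]]'

```text
time_s: 3.8
tool_pos: [0.6213, 0.0294, 0.1002]
tool_rot: [-89.9, -0.0, -87.9]
force: [0.1, -0.0, 0.3]
grip_width: 0.0001
```

Call:
carry_out --targets '[[[0,1,0],[0,0,0]],[[0,1,0],[0,0,0]],[[0,1,0],[0,0,0]],[[0,1,0],[0,0,0]],[[0,1,0],[0,0,0]],[[0,0,0],[0,0,0]],[[0,0,0],[0,0,0]]]'

```text
time_s: 4.5
tool_pos: [0.6203, 0.0303, 0.0934]
tool_rot: [-90.0, -0.0, -87.8]
force: [-0.2, 0.9, 0.8]
grip_width: 0.0009
```

Call:
carry_out --targets '[[[0,1,0],[0,0,0]],[[0,1,0],[0,0,0]],[[0,1,0],[0,0,0]],[[0,0,0],[0,0,0]],[[0,0,0],[0,0,0]]]'

```text
time_s: 5.0
tool_pos: [0.6203, 0.0302, 0.0904]
tool_rot: [-90.0, -0.0, -87.8]
force: [0.5, -0.5, -0.1]
grip_width: 0.0007
```

Call:
carry_out --targets '[[[0,1,0],[0,0,0]],[[0,0,0],[0,0,0]],[[0,0,0],[0,0,0]]]'

```text
time_s: 5.3
tool_pos: [0.6204, 0.0303, 0.0896]
tool_rot: [-90.0, -0.0, -87.8]
force: [0.5, 0.1, 1.0]
grip_width: 0.0005
```

Call:
carry_out --targets '[[[0,1,0],[0,0,0]],[[0,0,0],[0,0,0]],[[0,0,0],[0,0,0]]]'

```text
time_s: 5.6
tool_pos: [0.6204, 0.0303, 0.0895]
tool_rot: [-90.0, -0.0, -87.8]
force: [-2.9, -0.7, 4.8]
grip_width: 0.0009
```

Call:
carry_out --targets '[[[0,1,0],[0,0,0]],[[0,0,0],[0,0,0]],[[0,0,0],[0,0,0]]]'

```text
time_s: 5.9
tool_pos: [0.6204, 0.0303, 0.0895]
tool_rot: [-90.0, -0.0, -87.8]
force: [-5.1, -0.6, 10.1]
grip_width: 0.0005
```

Call:
carry_out --targets '[[[0,0.6,0],[0,0,0]],[[0,0,0],[0,0,0]],[[0,0,0],[0,0,0]]]'

```text
time_s: 6.2
tool_pos: [0.6204, 0.0302, 0.0894]
tool_rot: [-90.0, -0.1, -87.8]
force: [-5.7, -0.5, 13.3]
grip_width: 0.0004
```

Call:
carry_out --targets '[[[0,0,-2],[0,0,0]],[[0,0,-2],[0,0,0]],[[0,0,-2],[0,0,0]],[[0,0,-2],[0,0,0]],[[0,0,-2],[0,0,0]]]'

```text
time_s: 6.7
tool_pos: [0.6136, 0.0301, 0.0895]
tool_rot: [-89.6, -0.0, -87.8]
force: [4.0, 0.8, 6.1]
grip_width: 0.0003
```

```bash
python3 look.py w2 -1; python3 - <<'E'
from h import *
import cv2
a=env.read_camera("scene")[140:260,240:380,::-1]; cv2.imwrite("pics/sc2.png",cv2.resize(a,None,fx=5,fy=5,interpolation=cv2.INTER_CUBIC))
E
```

```text
6.7 [0.61362513 0.03011701 0.08950826] [-8.95617145e+01 -3.79212010e-05 -8.77894918e+01] [3.97273168 0.8346502  6.05307302] 0.0002706605088320422
[[454.0, 480.0], [298.0, 480.0], [286.0, 236.0], [465.0, 236.0]]
[[472.0, 458.0], [462.0, 458.0], [475.0, 194.0], [487.0, 194.0]]
[[456.0, 461.0], [-154.0, 460.0]]
```

View pics/w2.png

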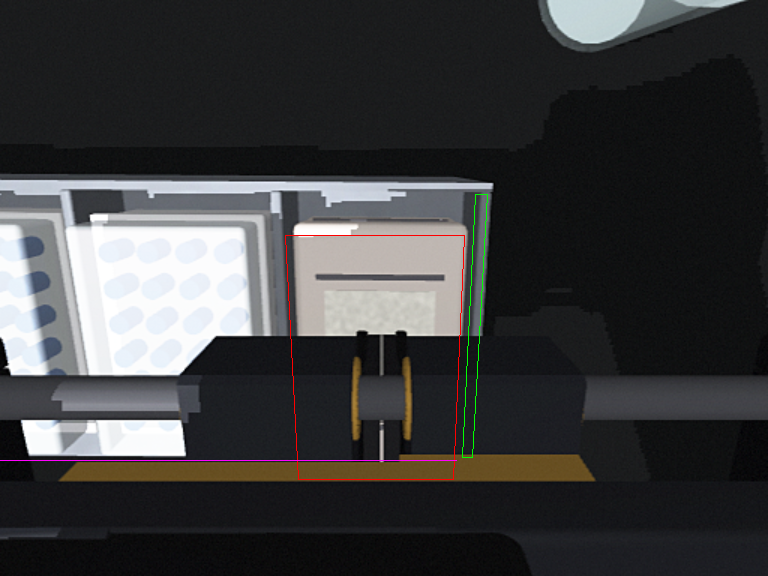

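View pics/sc2.png

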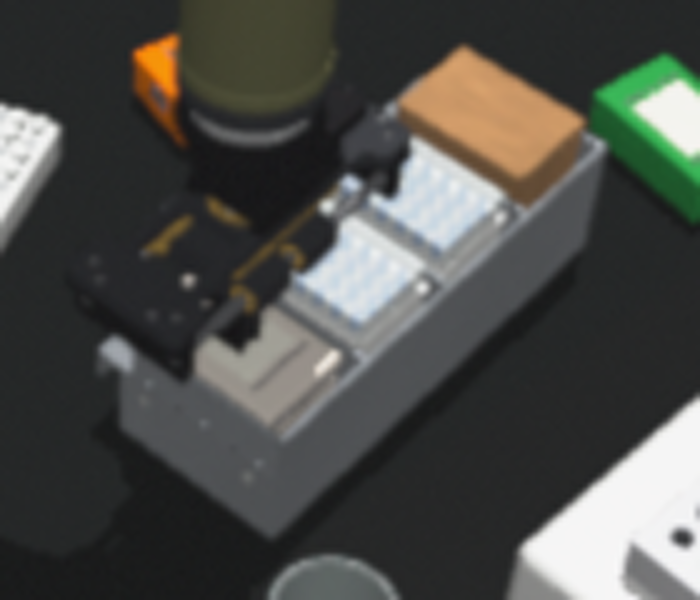

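Call:
carry_out --targets '[[[0,1.3,0],[0,0,0]],[[0,0,-2],[0,0,0]],[[0,0,-2],[0,0,0]],[[0,0,-2],[0,0,0]],[[0,0,-2],[0,0,0]]]'

```text
time_s: 7.3
tool_pos: [0.6073, 0.0299, 0.0895]
tool_rot: [-89.4, -0.0, -87.8]
force: [4.2, -0.5, 8.9]
grip_width: 0.0003
```

Call:
carry_out --targets '[[[0,0,-2],[0,0,0]],[[0,0,-2],[0,0,0]],[[0,0,-2],[0,0,0]],[[0,0,-2],[0,0,0]]]'

```text
time_s: 7.7
tool_pos: [0.5993, 0.0297, 0.0895]
tool_rot: [-89.3, -0.0, -87.8]
force: [4.8, 1.4, 8.9]
grip_width: 0.0005
```

```bash
python3 look.py w3 -12
```

```text
7.7 [0.59932558 0.02965471 0.08947855] [-8.93480246e+01 -4.19890303e-04 -8.77868848e+01] [4.84425124 1.41294979 8.85839335] 0.0004913866180597087
[[454.0, 473.0], [298.0, 473.0], [286.0, 226.0], [465.0, 226.0]]
[[474.0, 426.0], [464.0, 426.0], [478.0, 151.0], [490.0, 151.0]]
[[458.0, 434.0], [-163.0, 434.0]]
```

View pics/w3.png

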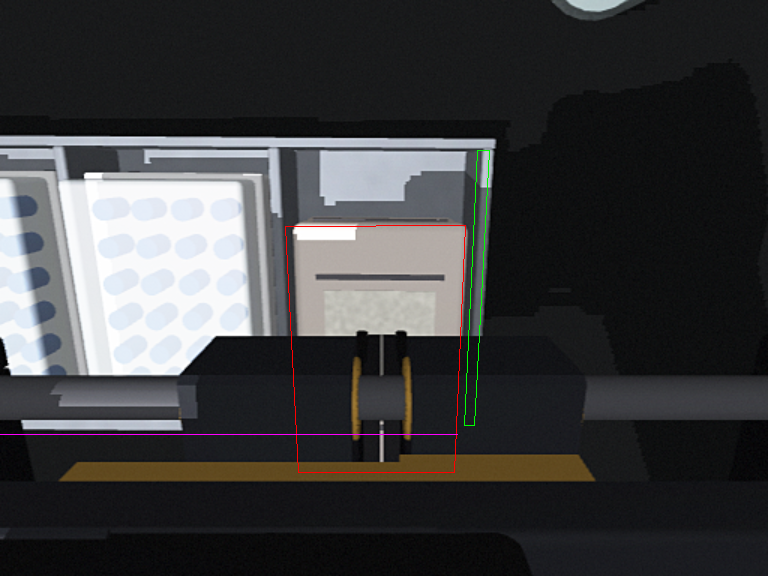

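Call:
carry_out --targets '[[[0,0.3,-2],[0,0,0]],[[0,0,-2],[0,0,0]],[[0,0,-2],[0,0,0]],[[0,0,-2],[0,0,0]],[[0,0,-2],[0,0,0]],[[0,0,-2],[0,0,0]],[[0,0,-2],[0,0,0]],[[0,0,-2],[0,0,0]]]'

```text
time_s: 8.55
tool_pos: [0.5838, 0.0291, 0.0895]
tool_rot: [-89.3, -0.0, -87.8]
force: [5.3, 0.6, 10.7]
grip_width: 0.0004
```

Call:
carry_out --targets '[[[0,0,-2],[0,0,0]],[[0,0,-2],[0,0,0]],[[0,0,-2],[0,0,0]],[[0,0,-2],[0,0,0]],[[0,0,-2],[0,0,0]],[[0,0,-2],[0,0,0]],[[0,0,-2],[0,0,0]],[[0,0,0],[0,0,0]]]'

```text
time_s: 9.35
tool_pos: [0.5697, 0.0285, 0.0895]
tool_rot: [-89.3, -0.0, -87.8]
force: [4.6, 0.5, 10.5]
grip_width: 0.0004
```

```bash
python3 look.py w4 -40
```

```text
9.35 [0.56973862 0.02853533 0.08947001] [-8.93007373e+01 -1.27183794e-02 -8.77815349e+01] [ 4.5818955   0.51109071 10.54861556] 0.00038825300917565375
[[455.0, 469.0], [298.0, 469.0], [286.0, 221.0], [466.0, 221.0]]
[[479.0, 354.0], [468.0, 354.0], [483.0, 53.0], [495.0, 53.0]]
[[461.0, 376.0], [-182.0, 376.0]]
```

View pics/w4.png

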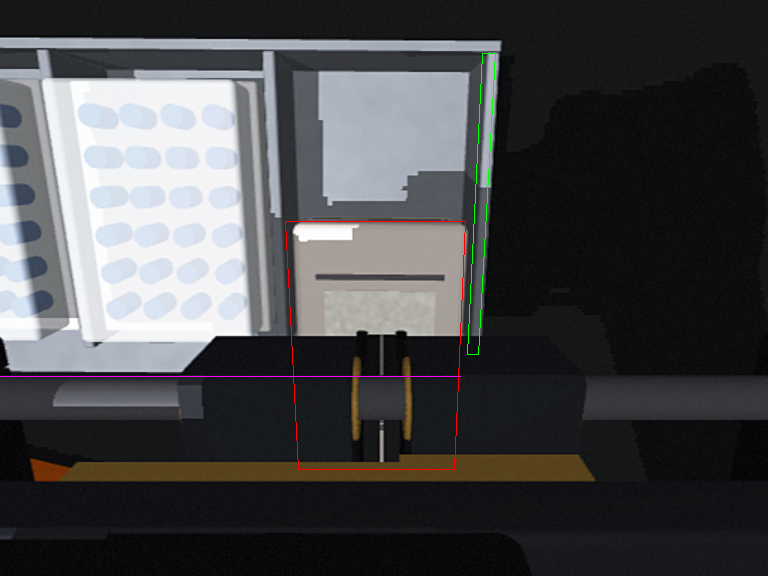

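Call:
carry_out --targets '[[[0,-2,0],[0,0,0]],[[0,-3,0],[0,0,0]],[[0,-20,0],[0,0,0]],[[0,-40,-5],[0,0,0]],[[0,-15,-7],[0,0,0]],[[0,0,0],[0,0,0]],[[0,0,0],[0,0,0]],[[0,0,0],[0,0,0]]]' --jaw 0.94

```text
time_s: 10.2
tool_pos: [0.5512, 0.0274, 0.1635]
tool_rot: [-90.2, 0.0, -87.8]
force: [-0.5, 0.7, -0.8]
grip_width: 0.0566
```

```bash
python3 look.py w5 -40; python3 - <<'E'
from h import *
import cv2
q=[0.60731,0.13951,0.03958]
for c in("scene","side"):
    im=env.read_camera(c)[:,:,::-1].copy()
    x0,y0=(240,140) if c=="scene" else (145,140)
    a=cv2.resize(im[y0:y0+120,x0:x0+140],None,fx=5,fy=5,interpolation=cv2.INTER_CUBIC)
    for L in([[-89,-140,89],[-89,-78,89],[9,-78,89],[9,-140,89]],):
        u=(proj(c,W(q,L))-[x0,y0]+.4)*5; cv2.polylines(a,[u.astype(np.int32)],True,(0,0,255),1)
    cv2.imwrite(f"pics/{c}5.png",a)
E
```

```text
10.2 [0.55124893 0.02736083 0.16348974] [-9.01737045e+01  1.00183053e-03 -8.77868398e+01] [-0.53796124  0.65682737 -0.78213292] 0.05655578048797355
[[434.0, 351.0], [319.0, 351.0], [312.0, 164.0], [440.0, 164.0]]
[[451.0, 263.0], [443.0, 263.0], [451.0, 43.0], [460.0, 43.0]]
[[441.0, 291.0], [-49.0, 291.0]]
```

View pics/w5.png

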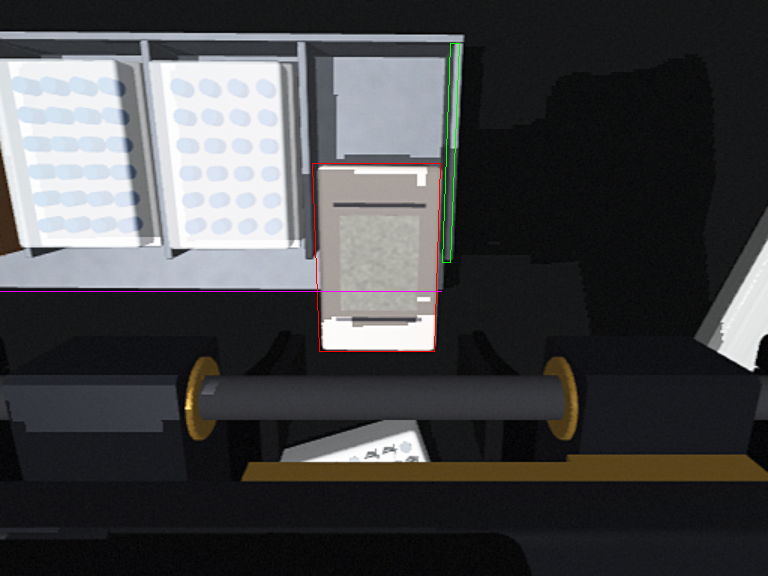

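View pics/side5.png

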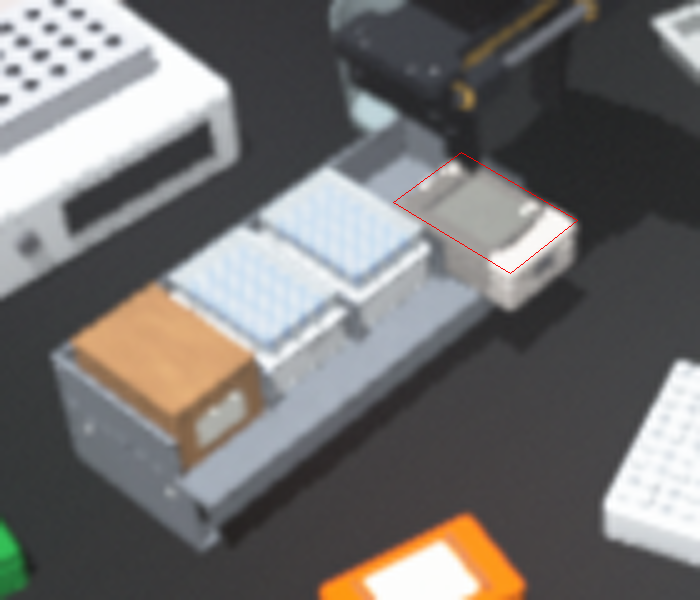

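View pics/scene5.png

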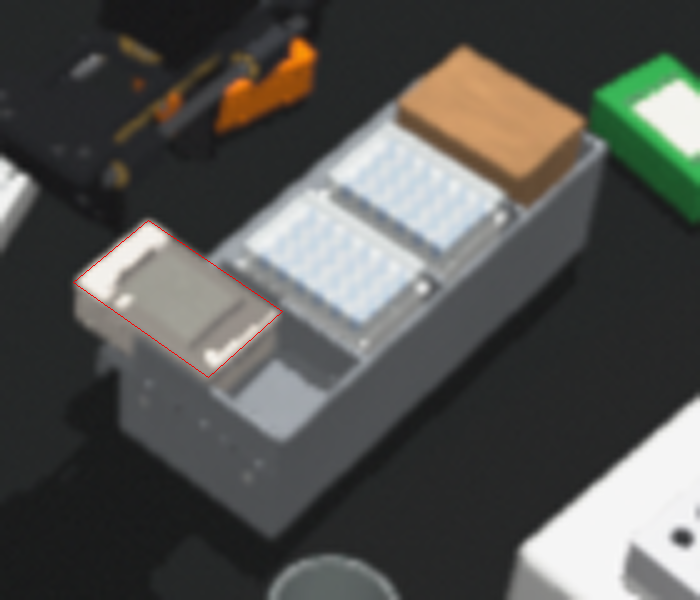

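Call:
carry_out --targets '[[[-0.5,0,5.5],[0,0,0]],[[0,0,0],[0,0,0]],[[0,0,0],[0,0,0]],[[0,0,0],[0,0,0]],[[0,0,0],[0,0,0]]]'

```text
time_s: 10.85
tool_pos: [0.5578, 0.0283, 0.1654]
tool_rot: [-90.0, -0.0, -87.8]
force: [-0.4, -0.2, 0.5]
grip_width: 0.0819
```

Call:
carry_out --targets '[[[0,25,0],[0,0,0]],[[0,25,0],[0,0,0]],[[0,10,0],[0,0,0]],[[0,0,0],[0,0,0]],[[0,0,0],[0,0,0]]]'

```text
time_s: 11.35
tool_pos: [0.5584, 0.0284, 0.1061]
tool_rot: [-89.9, -0.0, -87.8]
force: [0.1, -0.2, -0.2]
grip_width: 0.0818
```

```bash
python3 look.py w6 -40
```

```text
11.35 [0.55841463 0.02844719 0.10614712] [-8.99414288e+01 -6.92152545e-04 -8.77771451e+01] [ 0.14446924 -0.15035134 -0.22704947] 0.08182534486338054
[[450.0, 421.0], [305.0, 421.0], [293.0, 185.0], [460.0, 185.0]]
[[473.0, 311.0], [463.0, 311.0], [476.0, 27.0], [488.0, 27.0]]
[[457.0, 339.0], [-148.0, 339.0]]
```

View pics/w6.png

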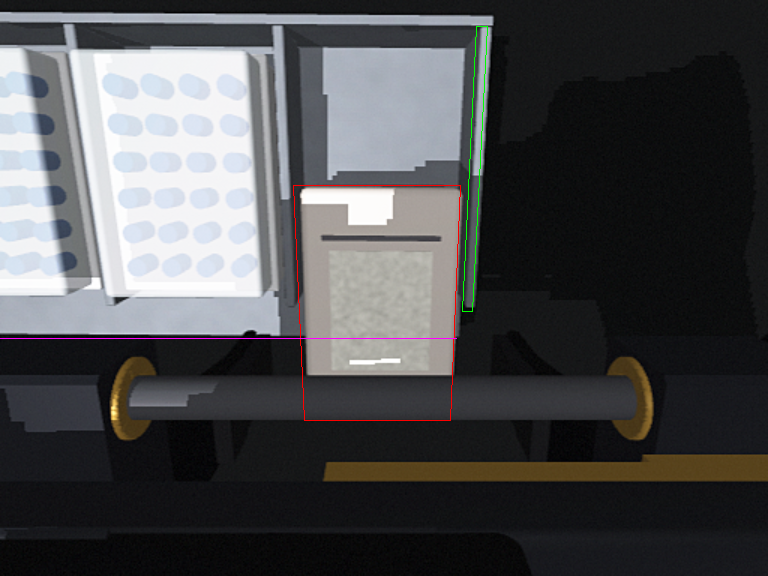

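Call:
carry_out --targets '[[[0,15,-1.5],[0,0,0]],[[0,15,0],[0,0,0]],[[0,10,0],[0,0,0]],[[0,5,0],[0,0,0]],[[0,0,0],[0,0,0]],[[0,0,0],[0,0,0]]]'

```text
time_s: 12.0
tool_pos: [0.5565, 0.0284, 0.0604]
tool_rot: [-90.0, 0.0, -87.8]
force: [-0.3, -0.7, -0.9]
grip_width: 0.0818
```

Call:
carry_out --targets '[[[0,0,0],[0,0,0]],[[0,0,0],[0,0,0]],[[0,0,0],[0,0,0]],[[0,0,0],[0,0,0]],[[0,0,0],[0,0,0]],[[0,0,0],[0,0,0]],[[0,0,0],[0,0,0]]]' --jaw 0.6 --squeeze 25

```text
time_s: 12.7
tool_pos: [0.5566, 0.0283, 0.0607]
tool_rot: [-90.0, -0.0, -87.8]
force: [-1.1, 0.1, 2.7]
grip_width: 0.0611
```

Call:
carry_out --targets '[[[0,-2,0],[0,0,0]],[[0,-3,0],[0,0,0]],[[0,-5,0],[0,0,0]],[[0,-5,0],[0,0,0]],[[0,0,0],[0,0,0]],[[0,0,0],[0,0,0]]]' --jaw 0.55 --squeeze 30

```text
time_s: 13.3
tool_pos: [0.5565, 0.0283, 0.0755]
tool_rot: [-90.0, -0.0, -87.8]
force: [0.0, -0.0, -1.2]
grip_width: 0.062
```

```bash
python3 - <<'E'
from h import *
import cv2
print(env.get_obs()["force"])
for c in("scene","side"):
    im=env.read_camera(c)[:,:,::-1].copy()
    x0,y0=(240,140) if c=="scene" else (145,120)
    a=cv2.resize(im[y0:y0+120,x0:x0+140],None,fx=4,fy=4,interpolation=cv2.INTER_CUBIC)
    cv2.imwrite(f"pics/{c}6.png",a)
E
```

```text
[ 0.01448501 -0.01196823 -1.24095697]
```

View pics/side6.png

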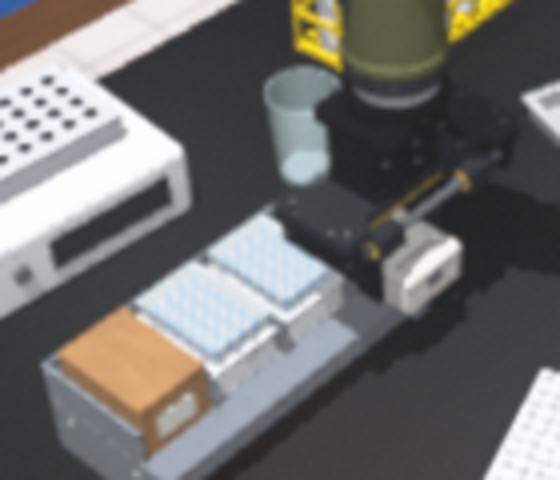

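View pics/scene6.png

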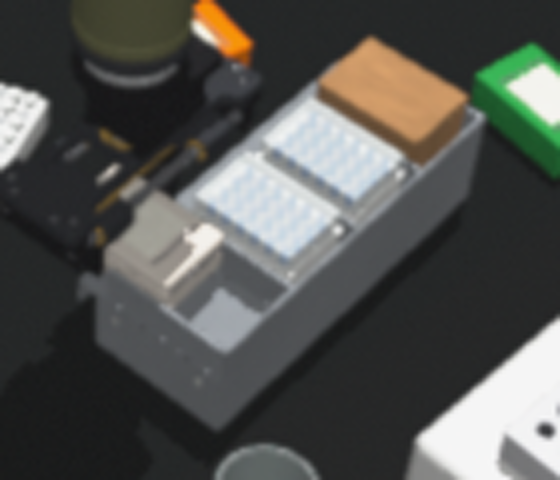

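Call:
carry_out --targets '[[[0,-15,0],[0,0,0]],[[0,-20,0],[0,0,0]],[[0,-20,0],[0,0,0]],[[0,-10,0],[0,0,0]],[[0,0,0],[0,0,0]]]'

```text
time_s: 13.9
tool_pos: [0.5577, 0.0284, 0.1425]
tool_rot: [-89.8, -0.0, -87.8]
force: [0.5, 0.4, -1.5]
grip_width: 0.0618
```

```bash
python3 - <<'E'
import cv2
a=cv2.imread("pics/scene0.png")[220:340,110:235]; cv2.imwrite("pics/tsc.png",cv2.resize(a,None,fx=5,fy=5,interpolation=cv2.INTER_CUBIC))
a=cv2.imread("pics/side0.png")[122:195,268:370]; cv2.imwrite("pics/tsi.png",cv2.resize(a,None,fx=6,fy=6,interpolation=cv2.INTER_CUBIC))
E
```

```text
(no output)
```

View pics/tsc.png

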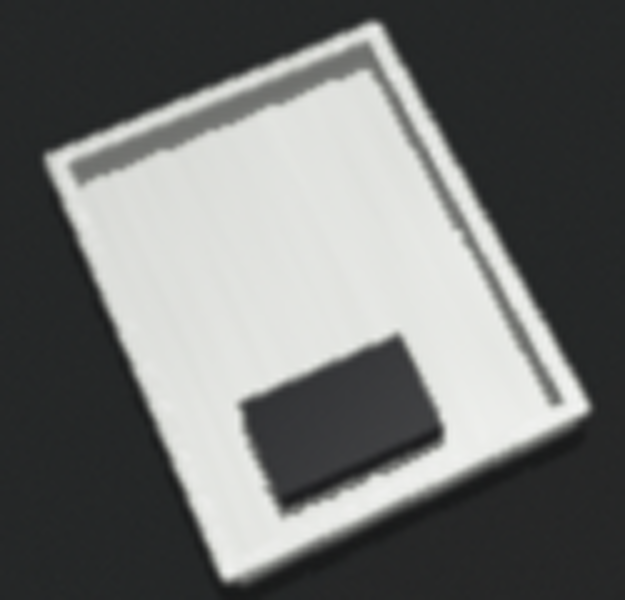

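View pics/tsi.png

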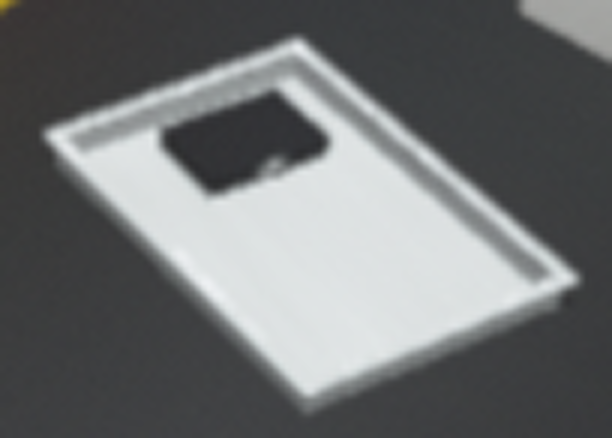

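```bash
python3 - <<'E'
from h import *
c=lambda u,v:[110+u/5-.4,220+v/5-.4]
s=lambda u,v:[268+u/6-.4,122+v/6-.4]
T=[[-130,90,22],[-130,-90,22],[130,-90,22],[130,90,22]]
A=[("scene",L,p) for L,p in zip(T,[c(377,22),c(45,155),c(228,577),c(590,408)])]
B=[("side",L,p) for L,p in zip(T,[s(307,402),s(580,280),s(300,38),s(45,135)])]
for o in(A,B,A+B):
    b,r=fit(o,[.52,-.3,-.27]);print(b,np.degrees(b[2]));print(r.round(1).tolist())
g=W(b,[-55,0,0])[0];print("target box centre",g)
E
```

```text
[ 0.52146562 -0.30475912 -0.3063558 ] -17.5528942117831
[[-0.5, 2.4], [3.4, 0.7], [0.5, -2.4], [-3.3, -0.1]]
[ 0.5194231  -0.30273755 -0.3004737 ] -17.215875087359652
[[0.3, -2.2], [-2.3, 0.1], [-0.2, 2.1], [2.2, 0.5]]
[ 0.52082728 -0.30444649 -0.30473556] -17.460061336314634
[[-0.6, 2.2], [3.3, 0.6], [0.5, -2.6], [-3.4, -0.4], [0.1, -2.7], [-2.5, -0.2], [-0.1, 1.7], [2.3, -0.0]]
target box centre [ 0.46836133 -0.28794424  0.        ]
```

```bash
python3 - <<'E'
from h import *
c=lambda u,v:[110+u/5-.4,220+v/5-.4]
s=lambda u,v:[268+u/6-.4,122+v/6-.4]
sc=np.array([c(377,22),c(45,155),c(228,577),c(590,408)]);si=np.array([s(307,402),s(580,280),s(300,38),s(45,135)])
def back(cam,p,z):
    k=C[cam];o=-k["R"].T@k["t"];d=k["R"].T@np.array([(p[0]-k["cx"])/k["fx"],(p[1]-k["cy"])/k["fy"],1]);return o+d*(z-o[2])/d[2]
for cam,P in(("scene",sc),("side",si)):
    X=np.array([back(cam,p,.022) for p in P]);print(cam,X[:,:2].round(4).tolist(),X.mean(0)[:2])
    print([np.linalg.norm(X[i]-X[i-1]).round(4) for i in range(4)],[np.degrees(np.arctan2(*(X[i]-X[i-1])[1::-1])).round(1) for i in range(4)])
E
```

```text
scene [[0.4192, -0.1735], [0.362, -0.3566], [0.6223, -0.4342], [0.6785, -0.2524]] [ 0.52049319 -0.30417857]
[np.float64(0.2711), np.float64(0.1918), np.float64(0.2716), np.float64(0.1903)] [np.float64(163.1), np.float64(-107.3), np.float64(-16.6), np.float64(72.8)]
side [[0.4162, -0.1692], [0.3631, -0.356], [0.6244, -0.4387], [0.678, -0.2519]] [ 0.52043842 -0.30395553]
[np.float64(0.2745), np.float64(0.1943), np.float64(0.2741), np.float64(0.1943)] [np.float64(162.5), np.float64(-105.9), np.float64(-17.5), np.float64(74.0)]
```

Call:
carry_out --targets '[[[14,0,-5],[0,0,0]],[[28,0,-10],[0,0,0]],[[28,0,-10],[0,0,0]],[[28,0,-10],[0,0,0]],[[28,0,-10],[0,0,0]],[[28,0,-10],[0,0,0]],[[28,0,-10],[0,0,0]],[[28,0,-10],[0,0,0]],[[28,0,-10],[0,0,0]],[[28,0,-10],[0,0,0]],[[28,0,-10],[0,0,0]],[[15,0,-6],[0,0,0]]]'

```text
time_s: 15.1
tool_pos: [0.4555, -0.2873, 0.1393]
tool_rot: [-90.1, -0.0, -88.0]
force: [-0.3, -0.1, -1.7]
grip_width: 0.0617
```

Call:
carry_out --targets '[[[0,0,0],[0,4.8,0]],[[0,0,0],[0,4.8,0]],[[0,0,0],[0,4.8,0]],[[0,0,0],[0,4.8,0]],[[0,0,0],[0,0,0]],[[0,0,0],[0,0,0]]]'

```text
time_s: 15.7
tool_pos: [0.4574, -0.2841, 0.1399]
tool_rot: [-90.0, 0.0, -106.8]
force: [0.4, -0.0, -1.5]
grip_width: 0.0621
```

```bash
cat > chk.py <<'E'
from h import *
import cv2,sys
o=env.get_obs();print(o["time_s"],o["tool_pos"],o["tool_rot"],o["force"],o["grip_width"])
tq=[.5205,-.304,np.radians(-16.9)]
p=o["tool_pos"]; d=p[:2]-tq[:2];c,s=np.cos(tq[2]),np.sin(tq[2]);print("tcp in tray",c*d[0]+s*d[1],-s*d[0]+c*d[1])
for cam in("scene","side"):
    im=env.read_camera(cam)[:,:,::-1]; x0,y0=(100,190) if cam=="scene" else (255,95)
    cv2.imwrite(f"pics/{cam}_{sys.argv[1]}.png",cv2.resize(im[y0:y0+150,x0:x0+150],None,fx=3.7,fy=3.7,interpolation=cv2.INTER_CUBIC))
im=env.read_camera("wrist")[:,:,::-1];cv2.imwrite(f"pics/wrist_{sys.argv[1]}.png",im)
E
python3 chk.py a
```

```text
15.7 [ 0.45739367 -0.28407085  0.13990976] [-9.00442002e+01  2.58548116e-02 -1.06824043e+02] [ 0.40343647 -0.00613329 -1.51324422] 0.06206867835086502
tcp in tray -0.06617444291416223 0.0007233351442814395
```

View pics/side_a.png

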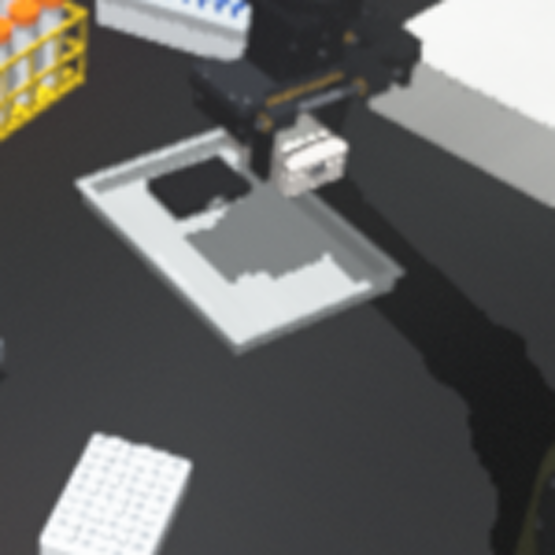

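View pics/wrist_a.png

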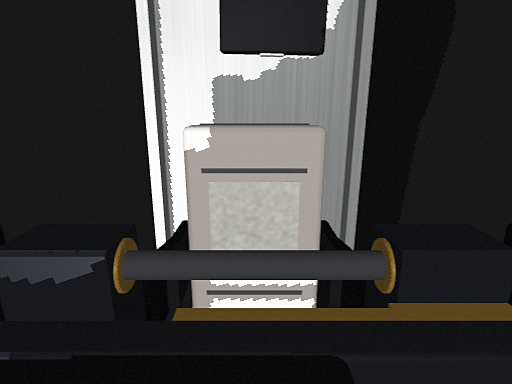

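View pics/scene_a.png

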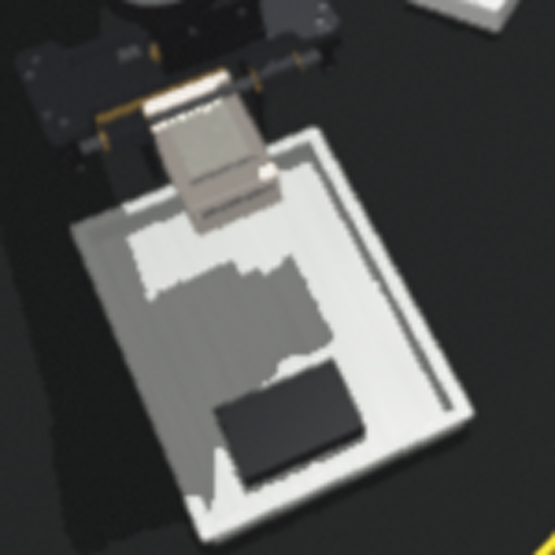

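Call:
carry_out --targets '[[[0,25,0],[0,0,0]],[[0,25,0],[0,0,0]],[[0,25,0],[0,0,0]],[[0,20,0],[0,0,0]],[[0,15,0],[0,0,0]],[[0,10,0],[0,0,0]],[[0,4,0],[0,0,0]],[[0,0,0],[0,0,0]],[[0,0,0],[0,0,0]]]'

```text
time_s: 16.75
tool_pos: [0.4581, -0.2852, 0.0172]
tool_rot: [-89.9, -0.0, -107.0]
force: [0.8, 0.4, -1.2]
grip_width: 0.0615
```

Call:
carry_out --targets '[[[0,2,0],[0,0,0]],[[0,1,0],[0,0,0]],[[0,1,0],[0,0,0]],[[0,0,0],[0,0,0]],[[0,0,0],[0,0,0]]]'

```text
time_s: 17.25
tool_pos: [0.4574, -0.2848, 0.0124]
tool_rot: [-90.0, -0.0, -107.0]
force: [-0.4, -0.1, -0.9]
grip_width: 0.0618
```

Call:
carry_out --targets '[[[0,1,0],[0,0,0]],[[0,0,0],[0,0,0]],[[0,0,0],[0,0,0]]]'

```text
time_s: 17.55
tool_pos: [0.4574, -0.2848, 0.0113]
tool_rot: [-90.0, -0.0, -107.0]
force: [0.2, -0.8, -2.3]
grip_width: 0.0619
```

Call:
carry_out --targets '[[[0,1,0],[0,0,0]],[[0,1,0],[0,0,0]],[[0,0,0],[0,0,0]],[[0,0,0],[0,0,0]]]'

```text
time_s: 17.95
tool_pos: [0.4574, -0.2848, 0.0093]
tool_rot: [-90.0, -0.0, -107.0]
force: [-0.3, -0.5, -1.4]
grip_width: 0.0619
```

Call:
carry_out --targets '[[[0,0.7,0],[0,0,0]],[[0,0,0],[0,0,0]],[[0,0,0],[0,0,0]]]'

```text
time_s: 18.25
tool_pos: [0.4575, -0.2848, 0.0087]
tool_rot: [-90.0, -0.0, -107.0]
force: [-0.6, 0.2, -1.1]
grip_width: 0.0616
```

Call:
carry_out --targets '[[[0,0.7,0],[0,0,0]],[[0,0,0],[0,0,0]],[[0,0,0],[0,0,0]]]'

```text
time_s: 18.55
tool_pos: [0.4575, -0.2849, 0.0086]
tool_rot: [-90.0, -0.0, -107.0]
force: [-2.1, 0.6, 6.7]
grip_width: 0.0619
```

Call:
carry_out --targets '[[[0,0.7,0],[0,0,0]],[[0,0,0],[0,0,0]],[[0,0,0],[0,0,0]]]'

```text
time_s: 18.85
tool_pos: [0.4575, -0.2848, 0.0086]
tool_rot: [-90.0, -0.0, -107.0]
force: [-3.9, 2.1, 11.5]
grip_width: 0.0622
```

Call:
carry_out --targets '[[[0,-1.2,0],[0,0,0]],[[0,0,0],[0,0,0]]]'

```text
time_s: 19.05
tool_pos: [0.4577, -0.285, 0.0087]
tool_rot: [-90.0, -0.0, -107.0]
force: [-0.1, 0.7, 0.9]
grip_width: 0.0619
```

Call:
carry_out --targets '[[[0,0,0],[0,0,0]],[[0,0,0],[0,0,0]],[[0,0,0],[0,0,0]],[[0,0,0],[0,0,0]],[[0,0,0],[0,0,0]],[[0,0,0],[0,0,0]]]' --jaw 0.95

```text
time_s: 19.65
tool_pos: [0.4574, -0.2848, 0.0084]
tool_rot: [-90.0, -0.0, -107.0]
force: [0.6, -0.6, 1.1]
grip_width: 0.0827
```

Call:
carry_out --targets '[[[0,-5,0],[0,0,0]],[[0,-15,0],[0,0,0]],[[0,-30,0],[0,0,0]],[[0,-30,0],[0,0,0]],[[0,-40,0],[0,0,0]],[[0,-30,0],[0,0,0]],[[0,0,-30],[0,0,0]],[[0,0,0],[0,0,0]],[[0,0,0],[0,0,0]]]'

```text
time_s: 20.55
tool_pos: [0.4288, -0.2762, 0.1596]
tool_rot: [-89.9, -0.1, -107.0]
force: [-0.1, -0.5, -0.4]
grip_width: 0.083
```

```bash
python3 chk.py b
```

```text
20.55 [ 0.42878576 -0.27624111  0.1596411 ] [-8.98943450e+01 -5.78801784e-02 -1.07006438e+02] [-0.07823472 -0.45424888 -0.37012595] 0.0829537740108847
tcp in tray -0.09582299796621276 -0.00010144422751469373
```

View pics/side_b.png

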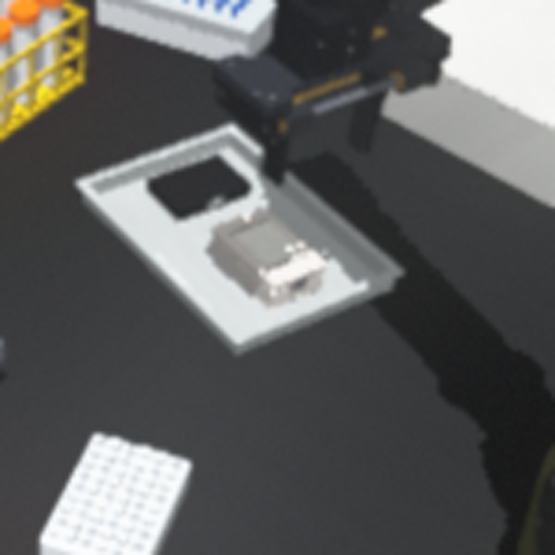

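View pics/wrist_b.png

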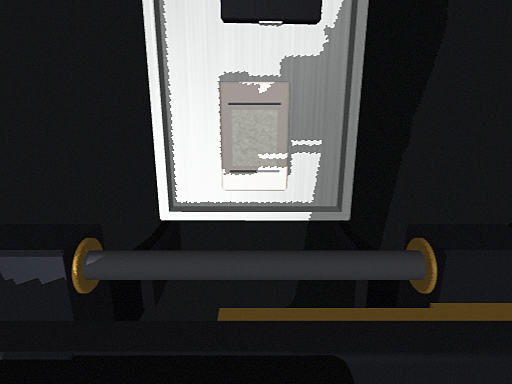

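View pics/scene_b.png

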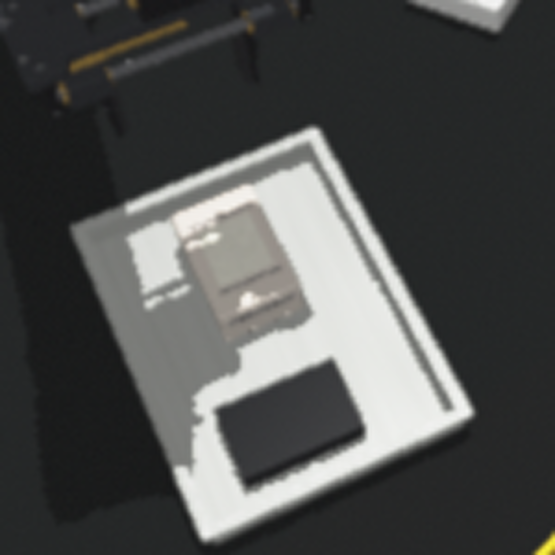

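The box lies flat in the near half of the tray, lid up, with its front lid edge at row 189 and its rear edge at row 82 in the wrist view. The fingers are clear of it and the case has not moved.

```bash
python3 -c "
from cell import env
o=env.get_obs();print(o['time_s'],o['force'],abs(o['joint_velocities']).max());print(env.sign_off())"
```

```text
20.7 [0.02180681 0.17267623 0.18190075] 0.5176257089798002
the job is handed in; nothing more can be done
None
```

The slide box now lies in the near half of the tray, flat and lid up, and I handed the job in at 20.7 s. No verdict is reported back.

- **Drawing it out:** I pressed the shut fingertips on the lid. The readings I saw were 13 N before drawing and 6 to 11 N during it. The box moved about 49 mm forward, to about x = -40 mm in the rack frame, and the side, scene and wrist pictures agreed. During the first few millimetres the force fell to 6 N and the box may have slipped a little, so I pressed slightly more and it followed.
- **Gripping and carrying:** I took it by its sides with a 25 N grip, raised to 30 N before lifting. It stayed level on the way to the tray and was set down at about 11 N.
- **Last checks:** From the gripper's position at release, the box centre is about 50 mm on the near side of the tray's middle, on its centre line. The last pictures show the box aligned with the tray, the fingers clear of it, and the case in place. In the pictures taken at the lift, the two tip boxes and the carton look unmoved. I did not look at the rack again after that.
- **Disagreement:** My first tray fit was off by up to 3 pixels. The visible rim measured about 272 x 192 mm instead of 260 x 180, probably a small flange. I used the mean of the rim corners instead, and the two cameras agreed on that to within a millimetre.

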